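# Stop check of the bench mixer: press the mushroom button in, twist it out, restart

## Task

Do the stop check of the bench mixer, pushing with the fingertips: press the big mushroom stop button fully in so that it latches down, then twist its head clockwise (seen from above) by pushing its ears round until it unlatches and springs back out. Then press the flat round start button on the smaller box fully in and let it come back. Leave the jars, vials, beaker, spatula and the speed knob alone: nothing is picked up.

Things in the scene. Friction and masses are not known exactly. Their poses are not given: they have to be found in the camera images.
- stop_press (a joint): how far the mushroom stop button is pressed in, m: 0 out, 0.012 bottomed. A spring (about 3 N at the start, 6 N at the bottom) pushes it out, and a catch on the way asks 5 N in all: 8 N presses it home. Past 0.0102 it latches and, let go, rests at 0.010; turned far enough it springs out to 0
- stop_twist (a joint): turn of the mushroom head about its upright axis, rad, clockwise seen from above positive, 0 to 1.2 (stops at both ends). Pressed in and latched, it lets go at about 0.52; turning takes 0.02 to 0.05 N m, and the head turns back to 0 by itself when let go
- head_top (a point): centre of the top of the mushroom head, on its axis, which is upright; its z axis points up. Grey plastic head 46 mm across, 22 mm thick, its top flat over 28 mm and rounded off to the rim, on a 26 mm steel stem, on a white box 110 x 110 mm and 55 mm high. Button out: this point is 97 mm over the bench; latched: 87 mm. Two ears stand out sideways from the rim, opposite one another, 100 mm over their tips. The point turns with the head: its y axis points along the left ear
- ear_left (a point): middle of the upper edge of the tip of one ear, 50 mm from the head's axis and 2 mm below the head's top. The ear is a block reaching straight out from the rim (23 mm from the axis) to this tip, 14 mm wide across, its top level, 20 mm from top to bottom, so that its underside is 20 mm over the box when the button is out and 10 mm when latched
- ear_right (a point): the same point on the other, equal ear
- start_button (a joint): how far the start button is pressed, m: 0 out, 0.006 fully in; 1.5 N to 5 N spring, comes back by itself
- start_button_top (a point): centre of the top of the start button, a flat grey round button 30 mm across in a steel collar 46 mm across and 12 mm high, its top 10 mm over the collar, on a white box 80 x 80 mm and 50 mm high: 72 mm over the bench. Pressed straight down. The stop and start boxes may stand either way round, left or right
- knob_end (a point): upper end of the bar of the speed knob, a 40 mm grey rotary knob with a bar grip on a third white box (80 x 80 x 50 mm) at the far middle of the bench; not to be touched
- tub: white screw-cap jar, 66 mm across, 75 mm tall, standing behind the stop button's box; origin at the centre of its underside; a bystander, loose
- amber_jar: amber glass jar, 48 mm across, 60 mm tall, standing behind the start button's box; origin at the centre of its underside; a bystander, loose
- vial_a: small vial, 24 mm across, 50 mm tall, standing between the two boxes; origin at the centre of its underside; a bystander, loose
- vial_b: small vial, 24 mm across, 50 mm tall, standing between the two boxes; origin at the centre of its underside; a bystander, loose
- beaker: glass beaker, 70 mm across, 85 mm tall, standing at the left side; origin at the centre of its underside; a bystander, loose
- tall_jar: white jar, 60 mm across, 90 mm tall, standing at the right side; origin at the centre of its underside; a bystander, loose
- spatula: long-handled metal spatula lying flat on the bench at the left side; origin at the centre of its underside; a bystander, loose
Mind the look-alikes: they are no part of the job. What is shaped like the part that bears stop_press but blue or green is not meant.

How it is judged:
On the way, in this order (a step that is already met when the one before it is completed fails the run):
1. the mushroom button is pressed in past its latch (value of joint stop_press above 0.009 m), for 0.3 s.
2. its head is turned clockwise while latched in (value of joint stop_twist above 0.3 rad and value of joint stop_press above 0.008 m).
3. turned, it unlatches and springs back out (value of joint stop_press below 0.002 m), for 0.1 s.
4. the start button is pressed fully in (value of joint start_button above 0.0045 m), for 0.05 s.
At the end, for the whole second after the job is handed in: the mushroom button is out again (within 2 mm) and its head turned back (within 0.15 rad), and the start button is out (within 1.5 mm), after press, twist and start in this order (value of joint stop_press below 0.002 m and value of joint stop_twist below 0.15 rad and value of joint start_button below 0.0015 m); the robot touches nothing.
It fails at once if a jar, a vial, the beaker or the spatula is shoved, lifted or carried more than 20 mm (distance of any of tub, amber_jar, vial_a, vial_b, beaker, tall_jar, spatula from where it was at the start of the episode above 0.02 m).
It fails at once if a jar, a vial or the beaker is tipped by more than 0.3 rad (angle between any of tub, amber_jar, vial_a, vial_b, beaker, tall_jar's own z axis and vertical above 0.3 rad).
It fails at once if the speed knob is turned (its end moves more than 8 mm) (distance of knob_end from where it was at the start of the episode above 0.008 m).
It also fails if it takes over 51 s, if anything falls off the work surface, if the arm or the gripper's body presses on something with over 40 N, if the wrist force passes 120 N, or if a joint passes its speed limit or range.

## Robot

A 7-joint arm with a two-finger parallel gripper is mounted at the origin on the work surface. World frame = base frame: x ahead of the robot, y to its left, z up, the work surface at z = 0. Lengths are in m, angles in rad, forces in N, time in s.
With the tool pointing down it reaches from about 0.4 to 0.85 m from the base axis. Payload 4.5 kg.
Tool frame: the origin (TCP) lies on the centre line of the jaws, within the pads' length; the fingertips stand 11 mm ahead of it and the grasp point (between the pads) lies 8 mm behind it; z points along the fingers, y is the direction in which the jaws open and shut (so a half turn about z gives the same grasp; the last joint's range is limited). The gripper opens to 88 mm and grips with 3 to 60 N. Pads are 18 mm wide; open, the fingers measure 123 mm over their backs; the gripper's body (75 mm by 187 mm) begins 45 mm behind the grasp point.
Start: joints at [-1.308, 0.689, -0.195, 1.565, 0.157, 0.902, -0.215], TCP at [0.142, 0.609, 0.25] pointing down, gripper open.
Joint ranges: [-3.01, 3.01], [-0.46, 2.08], [-1.47, 1.51], [0.13, 2.56], [-1, 4.14], [0.04, 2.09], [-2.66, 2.66]. Speed limits (rad/s): [2.57, 2.57, 3.14, 3.14, 3.14, 3.14, 3.14].

## Interface

Orientations are given as a unit quaternion [x, y, z, w].
In Python, from plant import r, snapshot gives the robot as it stands.
- The arm moves only by the tool drive_tool, never from a script. Its argument "commands" is a list of rows, each an object of numbers: "wx", "wy", "wz": the turn, a rotation vector about the tool's x, y, z in rad; "dx", "dy", "dz": the shift along the tool's x, y, z in m; "claw": the opening, from 0 (shut) to 1 (fully open). A call has 1 to 12 rows; each row shifts and turns the commanded pose from where the row before left it, along the tool's axes as they then stand; what a row does not reach is not made up. A row lasts 1/10 s, in which the tool goes at most 50 mm and 8.59 degrees, less where a joint would pass 70% of its speed; a pose out of reach is approached as far as the arm can. A call is refused whole if a number of a shift passes 0.05 or a number of a turn 0.15, either way. A call with a gripper value outside its range is refused whole. The fingers move at their own pace and stop on an object; "grip_force" is the grip in N (left out, the last holds). Time passes only in rows, so rows that do not move let the fingers close. It gives the time, the measured TCP pose, the force and the opening at its end, in the units of the state.
- r.get_state(): the state, without advancing time (a new reading comes with each control period).
- snapshot(name): name is "scene" or "top" or "wrist"; returns a dict with "color" (400x640x3 uint8, red, green, blue), "fx", "fy", "cx", "cy" (pixels), "world_to_cam" (4x4, takes a point from world to camera coordinates); the wrist camera has in their place "T_tool_cam" (4x4, takes a point from camera to tool coordinates, whose origin is the TCP and whose axes are the flange's). Camera axes: x right, y up, looking along -z (the intrinsics and any distortion apply to the point x, -y, -z); pixel columns grow to the right and rows downward; lengths in m; the calibration is good to about 2 mm. A picture is of the moment at which its call begins: read the wrist's pose just before it. There is no depth.
- r.finish_job(): hands the job in, once; it reports no verdict.
The state is a dict: "clock": time; "q": joint angles; "qd": joint speeds; "joint_torque": joint torques, N m; "tool_pos": TCP position; "eef_rot": TCP orientation; "contact_force": force on the tool from outside, world axes, zero at the start; "moment": the same for the moment, N m; "opening": opening from 0.0 (shut) to 1.0 (fully open).
Only numpy, scipy, OpenCV 4.12 (cv2) and the standard library are available. Lean on these libraries where they do the work, as an engineer would, in place of code of your own. Each camera call takes 0.05 s, during which the arm holds its last target. There are 200 camera calls.

## Working session

There is one attempt and no reset: what is moved stays moved. The work goes in short steps, Python scripts to look and compute and a tool call to move; the robot and the scene stay as the last step left them, time stands still between calls to the robot, and variables do not carry over. Pictures are saved under pics/ and viewed, on a budget of 10 in all, crops included, one or two more only if the job needs it, and the job is handed in when it is done.

Besides the shell and the picture viewer there is one more tool, called after "Emit:" by a JSON object that holds its "op" and its "data". drive_tool: Moves the arm, as the interface text tells. Its arguments: {"type":"object","properties":{"commands":{"type":"array","items":{"type":"object","properties":{"wx":{"type":"number"},"wy":{"type":"number"},"wz":{"type":"number"},"dx":{"type":"number"},"dy":{"type":"number"},"dz":{"type":"number"},"claw":{"type":"number"}}}},"grip_force":{"type":"number"}},"required":["commands"]}

```bash
mkdir -p pics; cat > h.py <<'E'
import numpy as np,cv2
from plant import r,snapshot
def save(s,n): cv2.imwrite('pics/'+n,s['color'][:,:,::-1])
def ray(s,u,v):
    T=np.linalg.inv(s['world_to_cam']);d=T[:3,:3]@np.array([(u-s['cx'])/s['fx'],-(v-s['cy'])/s['fy'],-1.]);return T[:3,3],d
def onz(s,u,v,z):
    o,d=ray(s,u,v);return o+d*(z-o[2])/d[2]
def proj(s,p):
    c=(s['world_to_cam']@np.append(p,1))[:3];return s['cx']+s['fx']*c[0]/-c[2], s['cy']-s['fy']*c[1]/-c[2]
E
python3 - <<'E'
from h import *
import pickle
print(r.get_state())
for n in('top','scene'):
    s=snapshot(n);save(s,n+'0.png');pickle.dump(s,open(n+'0.pkl','wb'));print(n,[k for k in s],s['fx'],s['cx'],s['cy'],s['world_to_cam'])
E
```

```text
{'clock': 0.0, 'q': array([-1.30818241,  0.68998766, -0.19450879,  1.56634158,  0.1572919 ,
        0.90248604, -0.21509449]), 'qd': array([-0.00072752,  0.00083969, -0.00083484, -0.00059891,  0.00072046,
       -0.00133967,  0.00188366]), 'joint_torque': array([ 1.93484993e-04, -5.27574062e+01, -1.26706034e+00, -1.53422356e+01,
       -5.27453574e-02,  6.59755271e-03,  1.71275692e-04]), 'tool_pos': array([0.14167293, 0.60810499, 0.24890824]), 'eef_rot': array([ 1.14117474e-01,  9.93466840e-01, -9.15221006e-04, -4.07831937e-05]), 'contact_force': array([ 0.05857869,  0.3676561 , -0.55192465]), 'moment': array([ 0.0543652 ,  0.06633441, -0.02607282]), 'opening': 0.9959700336972676}
top ['color', 'fx', 'fy', 'cx', 'cy', 'world_to_cam'] 484.9327881113048 318.04088885752907 203.7677707454983 [[-3.23194295e-02 -9.99476809e-01  1.25010062e-03  1.02570517e-02]
 [ 9.75452199e-01 -3.12699220e-02  2.17979813e-01 -5.38552611e-01]
 [-2.17826678e-01  8.26439660e-03  9.75952477e-01 -1.32304511e+00]
 [ 0.00000000e+00  0.00000000e+00  0.00000000e+00  1.00000000e+00]]
scene ['color', 'fx', 'fy', 'cx', 'cy', 'world_to_cam'] 427.7102311188525 308.80486970367775 202.99268866204633 [[ 0.58588678  0.81037006 -0.00608655 -0.33381714]
 [-0.53479385  0.39227003  0.74841149  0.22632273]
 [ 0.60887784 -0.43522935  0.66320675 -1.53711457]
 [ 0.          0.          0.          1.        ]]
```

View pics/top0.png

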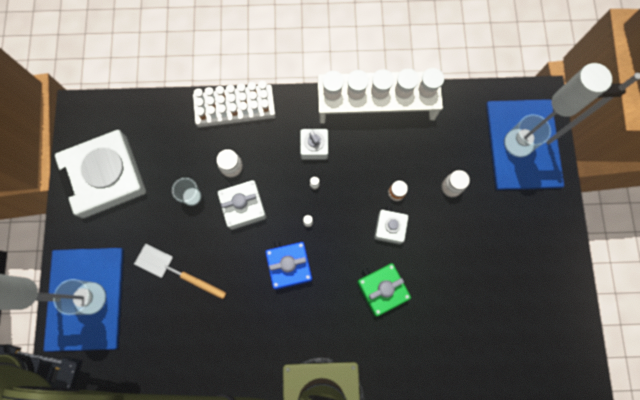

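View pics/scene0.png

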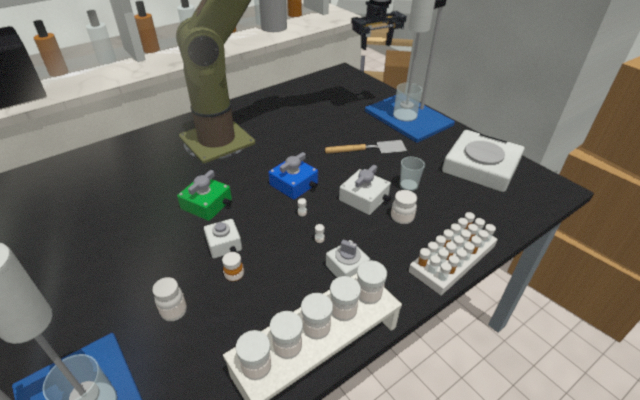

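Top view: stop (white box, grey eared head) at about (241,203), start at (392,226); the blue and green ones are decoys. The arm's start pose is out of the way at lower left.

```bash
python3 - <<'E'
from h import *
import pickle
s=pickle.load(open('top0.pkl','rb'));q=pickle.load(open('scene0.pkl','rb'))
def crop(s,u,v,w): return cv2.resize(s['color'][v-w:v+w,u-w:u+w,::-1],(390,390),interpolation=cv2.INTER_CUBIC)
cv2.imwrite('pics/crops.png',np.vstack([np.hstack([crop(s,241,203,30),crop(s,392,226,30)])]))
def box(s,u,v,z,w=35):
    c=s['color'][v-w:v+w,u-w:u+w].astype(int)
    m=((c.min(2)>70)).astype(np.uint8)
    n,l,st,ce=cv2.connectedComponentsWithStats(m)
    k=l[w,w]; 
    g=(c.max(2)<150)&(l==k); hull=cv2.convexHull(np.argwhere(l==k)[:,::-1].astype(np.int32))
    inn=np.zeros_like(m);cv2.fillConvexPoly(inn,hull,1);inn=cv2.erode(inn,np.ones((5,5)))
    print(st[k]);
    for row in c[::2,::2].max(2)[8:28,8:28]: print(*['%3d'%x for x in row])
box(s,241,203,0);box(s,392,226,0)
E
```

```text
[  11   11   49   51 1734]
 55  55  51  56  49  44  61 105 162 222 252 255 255 254 251 239 240 105  50  56
 52  54  49  63 118 169 233 254 255 255 254 253 254 254 254 254 255 153  56  54
 74 119 186 243 254 255 254 253 253 253 253 253 253 254 254 254 255 212  63  54
241 254 255 254 253 253 253 253 253 254 253 253 253 254 254 254 255 243  93  53
247 253 252 253 253 253 254 250 242 242 253 254 254 254 254 254 250 250 132  52
242 252 253 253 253 254 231 181 177 177 178 234 252 243 222 208 196 236 191  59
252 252 253 253 254 230 175 183 190 190 181 172 197 191 186 180 162 210 222  81
253 253 253 254 253 182 177 186 190 191 191 176 177 162 140 118 114 196 249 127
255 253 253 244 222 167 177 186 191 190 192 169 120 116 145 162 174 191 241 176
243 227 202 192 190 174 174 185 188 191 183 148 111 163 180 182 181 183 242 227
174 186 184 170 150 130 154 173 183 177 157 117 106 170 183 205 221 241 253 251
140 143 120 113 130 151 133 131 137 130 110 103 141 214 251 254 255 254 254 255
159 191 155 174 181 183 169 130 116 105 116 154 174 246 255 254 253 253 253 255
137 218 181 182 177 188 210 182 1
[... 1448 characters left out ...]
 254 233 204 198 155 158 163 202 231 250 253 218  54  47  51
 45  88 233 254 253 253 251 206 192 212 214 209 212 246 252 253 201  50  46  47
 50 119 245 254 253 253 253 253 226 206 206 208 240 252 251 252 160  46  46  51
 52 129 245 254 254 254 253 253 253 254 253 252 252 251 251 251 124  45  48  49
 52 105 154 185 208 237 246 250 253 254 253 252 252 251 252 250 108  46  47  47
 49  68  86  99 113 124 137 158 184 207 231 243 248 251 253 238  78  46  51  48
 49  40  39  42  47  63  70  87 100 111 124 136 159 184 203 148  53  48  48  47
 49  44  39  37  38  38  35  37  41  49  60  72  84  93  81  52  47  49  50  48
 49  50  49  50  44  45  39  38  38  38  38  38  41  40  38  43  51  50  49  47
```

View pics/crops.png

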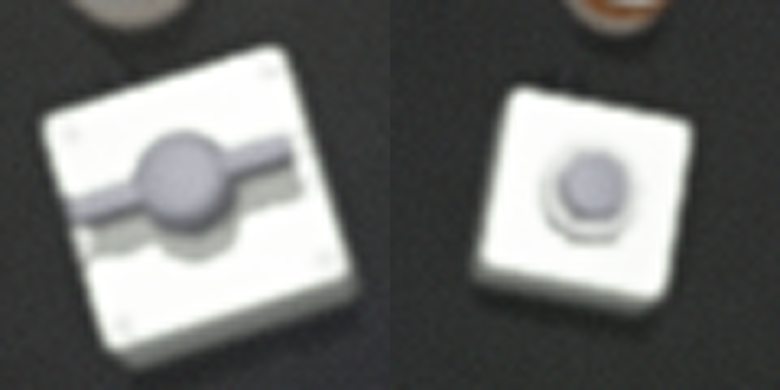

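```bash
python3 - <<'E'
from h import *
import pickle
s=pickle.load(open('top0.pkl','rb'));q=pickle.load(open('scene0.pkl','rb'))
P=lambda x,y,u,v,z: onz(s,(x+.5)/6.5-.5+u-30,(y+.5)/6.5-.5+v-30,z)
L=P(69,210,241,203,.095);R=P(290,145,241,203,.095);H=P(183,178,241,203,.097);B=P(206,185,392,226,.072)
print(L,R,(L+R)/2,H,np.linalg.norm(L-R),'ang',np.arctan2(*(L-R)[1::-1]),'B',B)
# box check by white-mask top corners and second view
im=q['color'][:,:,::-1].copy()
for p in((L+R)/2,L,R,B): 
    u,v=proj(q,p); print(u,v); cv2.circle(im,(int(u*1),int(v)),1,(0,0,255),-1)
cv2.imwrite('pics/chk.png',np.hstack([cv2.resize(im[y-30:y+30,x-30:x+30],(390,390)) for x,y in((367,190),(222,232))]))
for n,(u,v) in dict(vialA=(314,183),vialB=(308,221),amber=(398,190),tub=(229,162),knob=(313,140)).items(): print(n,onz(s,u,v,.05))
E
```

```text
[0.53609313 0.26179217 0.095     ] [0.56162018 0.16744188 0.095     ] [0.54885666 0.21461703 0.095     ] [0.54808543 0.21291337 0.097     ] 0.09774256266708914 ang 1.8350263574239623 B [ 0.4709495  -0.21552213  0.072     ]
364.6703081706009 172.4456242296164
373.8421279556381 164.54329659166564
355.0676367886108 180.719168328668
218.93381185173183 224.66936825663592
vialA [0.60272166 0.00255327 0.05      ]
vialB [0.49135872 0.02304762 0.05      ]
amber [ 0.57404231 -0.23940926  0.05      ]
tub [0.6742217  0.24921846 0.05      ]
knob [0.73431962 0.00149599 0.05      ]
```

View pics/chk.png

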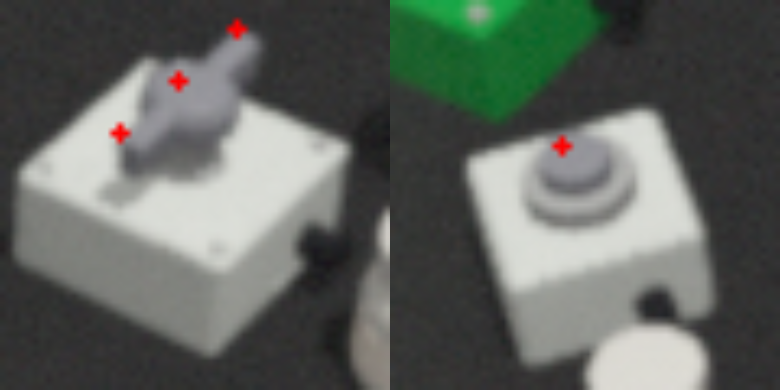

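The stop head is near (0.549, 0.214) with the ear direction at 1.835 rad, and start is near (0.471, -0.216). The scene view shows both about 2 px off, so I'll check with the wrist camera from above the head.

Emit:
{"op": "drive_tool", "data": {"commands": [{"dx": -0.0405, "dy": -0.0243, "claw": 0}, {"dx": -0.0405, "dy": -0.0243, "claw": 0}, {"dx": -0.0405, "dy": -0.0243, "claw": 0}, {"dx": -0.0405, "dy": -0.0243, "claw": 0}, {"dx": -0.0405, "dy": -0.0243, "claw": 0}, {"dx": -0.0405, "dy": -0.0243, "claw": 0}, {"dx": -0.0405, "dy": -0.0243, "claw": 0}, {"dx": -0.0405, "dy": -0.0243, "claw": 0}, {"dx": -0.0405, "dy": -0.0243, "claw": 0}, {"dx": -0.0405, "dy": -0.0243, "claw": 0}, {"dx": -0.0405, "dy": -0.0243, "claw": 0}, {"dx": -0.0405, "dy": -0.0243, "claw": 0}], "grip_force": 10}}

```text
validation failed for argument at $.co...
```

Emit:
{"op": "drive_tool", "data": {"commands": [{"wz": -0.132}, {"wz": -0.132}, {"wz": -0.132}, {"wz": -0.132}, {"wz": -0.132}, {"wz": -0.132}, {"wz": -0.132}, {"wz": -0.132}, {"wz": -0.132}, {"dx": 0}, {"dx": 0}]}}

```text
validation failed for argument at $.co...
```

```bash
cat >> h.py <<'E'
from scipy.spatial.transform import Rotation as Ro
def wrist(n):
    st=r.get_state();s=snapshot('wrist');save(s,n)
    T=np.eye(4);T[:3,:3]=Ro.from_quat(st['eef_rot']).as_matrix();T[:3,3]=st['tool_pos']
    s['world_to_cam']=np.linalg.inv(T@s['T_tool_cam']);return st,s
def tell(st,tgt,ang=None):
    R=Ro.from_quat(st['eef_rot']).as_matrix();print('t',st['clock'],'tcp',st['tool_pos'],'jaw',np.arctan2(R[1,1],R[0,1]),'z',R[:,2],'F',st['contact_force'],'shift',R.T@(np.array(tgt)-st['tool_pos']),'op',st['opening'])
E
python3 - <<'E'
from h import *
import pickle
st,s=wrist('w1.png');pickle.dump((st,s),open('w1.pkl','wb'));tell(st,[.549,.214,.108]);print(st['q'],s['T_tool_cam'],s['fx'],s['fy'])
for p in([.549,.214,.097],[.536,.262,.095],[.562,.167,.095]):print(proj(s,p))
E
```

```text
t 0.1 tcp [0.14166398 0.60817799 0.24900344] jaw 1.3420869023500008 z [-2.60959399e-04 -1.60387770e-03 -9.99998680e-01] F [-0.118266    0.11079121 -0.15462788] shift [-0.48608175 -0.291333    0.14152917] op 1.0004998105828684
[-1.30820269  0.6898872  -0.19452911  1.56622149  0.15729473  0.90249951
 -0.21509343] [[ 7.15522933e-04  9.45968931e-01  3.24256487e-01  8.50883895e-02]
 [ 9.99999659e-01 -5.43002559e-04 -6.22529221e-04 -1.14121053e-03]
 [-4.12821199e-04  3.24256822e-01 -9.45968997e-01 -1.34300872e-01]
 [ 0.00000000e+00  0.00000000e+00  0.00000000e+00  1.00000000e+00]] 338.00581087645077 338.00581087645077
(np.float64(109.48866610312146), np.float64(530.3689419036631))
(np.float64(139.5982402098237), np.float64(517.4622543304696))
(np.float64(82.79131578306945), np.float64(539.1190758175458))
```

View pics/w1.png

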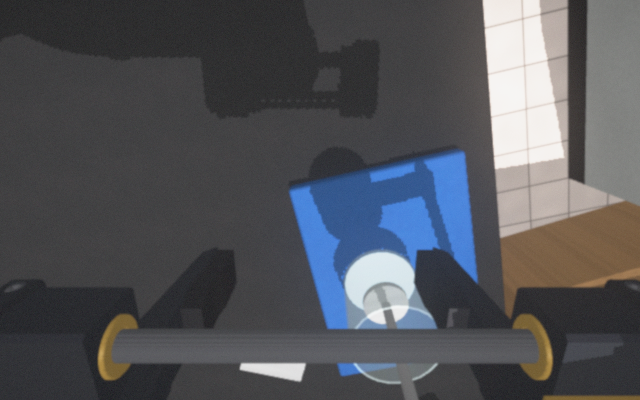

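That shows the stirrer and mat at +x of the hand, so I'll leave sideways (-y) first. The moves were refused by format, so I'm retrying with a single full row.

Emit:
{"op": "drive_tool", "data": {"commands": [{"dx": -0.02, "dy": -0.045, "dz": 0.0, "wx": 0.0, "wy": 0.0, "wz": 0.0, "claw": 1.0}]}}

```text
clock: 0.25
tool_pos: [0.1484, 0.5654, 0.2492]
eef_rot: [0.112, 0.994, 0.003, -0.002]
contact_force: [0.4, -1.2, -0.5]
opening: 0.998
```

Emit:
{"op": "drive_tool", "data": {"commands": [{"dx": -0.02, "dy": -0.045, "claw": 0.0}, {"dx": -0.02, "dy": -0.045, "claw": 0.0}, {"dx": -0.02, "dy": -0.045, "claw": 0.0}, {"dx": -0.045, "dy": -0.0123, "claw": 0.0}, {"dx": -0.045, "dy": -0.0123, "claw": 0.0}, {"dx": -0.045, "dy": -0.0123, "claw": 0.0}, {"dx": -0.045, "dy": -0.0123, "claw": 0.0}, {"dx": -0.045, "dy": -0.0123, "claw": 0.0}, {"dx": -0.045, "dy": -0.0123, "claw": 0.0}, {"dx": -0.045, "dy": -0.0123, "claw": 0.0}, {"dx": -0.045, "dy": -0.0123, "claw": 0.0}, {"dx": -0.045, "dy": -0.0123, "claw": 0.0}], "grip_force": 10}}

```text
validation failed for argument at $.co...
```

Emit:
{"op": "drive_tool", "data": {"commands": [{"dx": -0.02, "dy": -0.045, "dz": 0.0, "wx": 0.0, "wy": 0.0, "wz": 0.0, "claw": 0.0}, {"dx": -0.02, "dy": -0.045, "dz": 0.0, "wx": 0.0, "wy": 0.0, "wz": 0.0, "claw": 0.0}, {"dx": -0.02, "dy": -0.045, "dz": 0.0, "wx": 0.0, "wy": 0.0, "wz": 0.0, "claw": 0.0}, {"dx": -0.045, "dy": -0.0123, "dz": 0.0, "wx": 0.0, "wy": 0.0, "wz": 0.0, "claw": 0.0}, {"dx": -0.045, "dy": -0.0123, "dz": 0.0, "wx": 0.0, "wy": 0.0, "wz": 0.0, "claw": 0.0}, {"dx": -0.045, "dy": -0.0123, "dz": 0.0, "wx": 0.0, "wy": 0.0, "wz": 0.0, "claw": 0.0}, {"dx": -0.045, "dy": -0.0123, "dz": 0.0, "wx": 0.0, "wy": 0.0, "wz": 0.0, "claw": 0.0}, {"dx": -0.045, "dy": -0.0123, "dz": 0.0, "wx": 0.0, "wy": 0.0, "wz": 0.0, "claw": 0.0}, {"dx": -0.045, "dy": -0.0123, "dz": 0.0, "wx": 0.0, "wy": 0.0, "wz": 0.0, "claw": 0.0}, {"dx": -0.045, "dy": -0.0123, "dz": 0.0, "wx": 0.0, "wy": 0.0, "wz": 0.0, "claw": 0.0}, {"dx": -0.045, "dy": -0.0123, "dz": 0.0, "wx": 0.0, "wy": 0.0, "wz": 0.0, "claw": 0.0}, {"dx": -0.045, "dy": -0.0123, "dz": 0.0, "wx": 0.0, "wy": 0.0, "wz": 0.0, "claw": 0.0}], "grip_force": 10}}

```text
clock: 1.45
tool_pos: [0.5496, 0.2143, 0.2495]
eef_rot: [0.114, 0.993, 0.0, -0.0]
contact_force: [-0.6, 1.0, 0.1]
opening: 0.006
```

Emit:
{"op": "drive_tool", "data": {"commands": [{"dx": 0.0, "dy": 0.0, "dz": 0.0, "wx": 0.0, "wy": 0.0, "wz": -0.132, "claw": 0.0}, {"dx": 0.0, "dy": 0.0, "dz": 0.0, "wx": 0.0, "wy": 0.0, "wz": -0.132, "claw": 0.0}, {"dx": 0.0, "dy": 0.0, "dz": 0.0, "wx": 0.0, "wy": 0.0, "wz": -0.132, "claw": 0.0}, {"dx": 0.0, "dy": 0.0, "dz": 0.0, "wx": 0.0, "wy": 0.0, "wz": -0.132, "claw": 0.0}, {"dx": 0.0, "dy": 0.0, "dz": 0.0, "wx": 0.0, "wy": 0.0, "wz": -0.132, "claw": 0.0}, {"dx": 0.0, "dy": 0.0, "dz": 0.0, "wx": 0.0, "wy": 0.0, "wz": -0.132, "claw": 0.0}, {"dx": 0.0, "dy": 0.0, "dz": 0.0, "wx": 0.0, "wy": 0.0, "wz": -0.132, "claw": 0.0}, {"dx": 0.0, "dy": 0.0, "dz": 0.0, "wx": 0.0, "wy": 0.0, "wz": -0.132, "claw": 0.0}, {"dx": 0.0, "dy": 0.0, "dz": 0.0, "wx": 0.0, "wy": 0.0, "wz": -0.132, "claw": 0.0}, {"dx": 0.0, "dy": 0.0, "dz": 0.0, "wx": 0.0, "wy": 0.0, "wz": 0.0, "claw": 0.0}]}}

```text
clock: 2.45
tool_pos: [0.5481, 0.2153, 0.2493]
eef_rot: [-0.461, 0.887, 0.0, -0.0]
contact_force: [-0.4, -1.0, -1.1]
opening: 0.008
```

```bash
python3 - <<'E'
from h import *
import pickle
st,s=wrist('w2.png');pickle.dump((st,s),open('w2.pkl','wb'));tell(st,[.549,.214,.108]);print(st['q'])
for p in([.549,.214,.097],[.536,.262,.095],[.562,.167,.095]):print(proj(s,p))
E
```

```text
t 2.45 tcp [0.54807527 0.2152628  0.24930358] jaw 2.5300689982141193 z [-9.20254197e-04  1.13136400e-04 -9.99999570e-01] F [-0.40810886 -1.00980902 -1.13285898] shift [ 0.00044149 -0.00159779  0.14130253] op 0.00776166061639827
[-0.11315109  0.69284314 -0.59791086  1.66577429  0.46445459  0.92965366
  1.64281011]
(np.float64(323.0089400965031), np.float64(185.44642201100004))
(np.float64(364.56910983463524), np.float64(218.0420583764537))
(np.float64(279.22330578179344), np.float64(150.15034432733734))
```

View pics/w2.png

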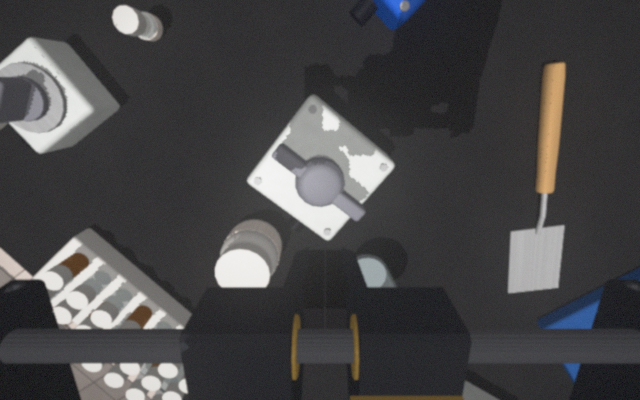

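The wrist view shows the head at about (321,181) and the ear tips at (280,152) and (360,214), within 2–4 px (2–4 mm) of the prediction. I'll refine.

```bash
python3 - <<'E'
from h import *
import pickle
st,s=pickle.load(open('w2.pkl','rb'))
c=s['color'].astype(int);mx=c.max(2);sat=mx-c.min(2)
m=((mx>60)&(mx<165)&(c[:,:,2]>=c[:,:,0]+6)).astype(np.uint8);m[:130]=0;m[235:]=0;m[:,:260]=0;m[:,380:]=0
n,l,stt,ce=cv2.connectedComponentsWithStats(m);k=1+np.argmax(stt[1:,4]);print(stt[k],ce[k])
print(c[181,321],c[160,290],c[206,352])
for a in((320.5,182),(321,181)):print(onz(s,*a,.096))
A=onz(s,281,153,.095);B=onz(s,360,214,.095);print(A,B,(A+B)/2,np.arctan2(*(B-A)[1::-1]),np.linalg.norm(A-B))
E
```

```text
[ 292  161   73   60 1092] [328.93315018 189.58333333]
[164 162 171] [105 105 110] [157 153 162]
[0.54916566 0.21036964 0.096     ]
[0.54827463 0.20987349 0.096     ]
[0.56225263 0.16984342 0.095     ] [0.53726527 0.25624154 0.095     ] [0.54975895 0.21304248 0.095     ] 1.8523265928936559 0.08993888006863571
```

Emit:
{"op": "drive_tool", "data": {"commands": [{"dx": 0.0017, "dy": -0.0024, "dz": 0.033, "wx": 0.0, "wy": 0.0, "wz": 0.0, "claw": 0.0}, {"dx": 0.0, "dy": 0.0, "dz": 0.033, "wx": 0.0, "wy": 0.0, "wz": 0.0, "claw": 0.0}, {"dx": 0.0, "dy": 0.0, "dz": 0.033, "wx": 0.0, "wy": 0.0, "wz": 0.0, "claw": 0.0}, {"dx": 0.0, "dy": 0.0, "dz": 0.033, "wx": 0.0, "wy": 0.0, "wz": 0.0, "claw": 0.0}, {"dx": 0.0, "dy": 0.0, "dz": 0.004, "wx": 0.0, "wy": 0.0, "wz": 0.0, "claw": 0.0}, {"dx": 0.0, "dy": 0.0, "dz": 0.004, "wx": 0.0, "wy": 0.0, "wz": 0.0, "claw": 0.0}, {"dx": 0.0, "dy": 0.0, "dz": 0.004, "wx": 0.0, "wy": 0.0, "wz": 0.0, "claw": 0.0}, {"dx": 0.0, "dy": 0.0, "dz": 0.004, "wx": 0.0, "wy": 0.0, "wz": 0.0, "claw": 0.0}, {"dx": 0.0, "dy": 0.0, "dz": 0.004, "wx": 0.0, "wy": 0.0, "wz": 0.0, "claw": 0.0}, {"dx": 0.0, "dy": 0.0, "dz": 0.0, "wx": 0.0, "wy": 0.0, "wz": 0.0, "claw": 0.0}]}}

```text
clock: 3.5
tool_pos: [0.5499, 0.2134, 0.0988]
eef_rot: [-0.461, 0.887, 0.0, 0.001]
contact_force: [-0.3, 0.2, 0.7]
opening: 0.006
```

```bash
python3 - <<'E'
from h import *
st=r.get_state();tell(st,[.549,.2125,.095]);print(st['moment'])
s=snapshot('scene');cv2.imwrite('pics/s3.png',cv2.resize(s['color'][130:230,300:440,::-1],(700,500),interpolation=cv2.INTER_CUBIC))
E
```

```text
t 3.5 tcp [0.54994661 0.21342513 0.09882207] jaw 2.5296319947210915 z [ 0.00221583  0.00134131 -0.99999665] F [-0.27845825  0.21523651  0.74712114] shift [0.0013101  0.00024735 0.00381871] op 0.00598767677153305
[ 0.13127315  0.06589544 -0.03851746]
```

View pics/s3.png

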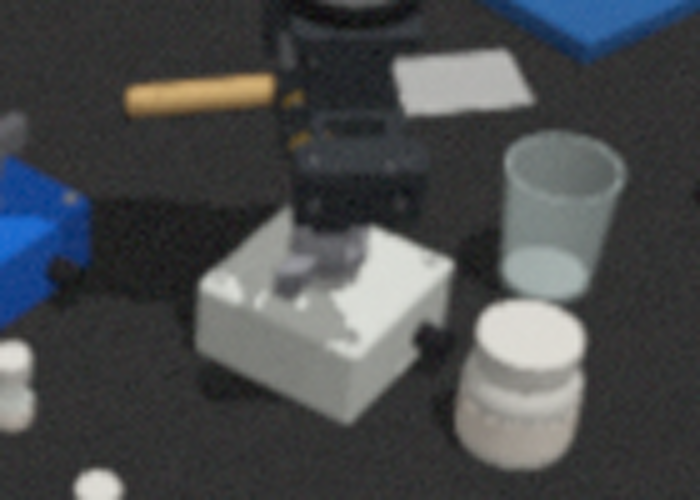

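The fingers are on the head, but how far it is pressed isn't clear from this. I'll press further, watching the force.

Emit:
{"op": "drive_tool", "data": {"commands": [{"dx": 0.0, "dy": 0.0, "dz": 0.002, "wx": 0.0, "wy": 0.0, "wz": 0.0, "claw": 0.0}, {"dx": 0.0, "dy": 0.0, "dz": 0.002, "wx": 0.0, "wy": 0.0, "wz": 0.0, "claw": 0.0}, {"dx": 0.0, "dy": 0.0, "dz": 0.0, "wx": 0.0, "wy": 0.0, "wz": 0.0, "claw": 0.0}]}}

```text
clock: 3.85
tool_pos: [0.5499, 0.2135, 0.0963]
eef_rot: [-0.461, 0.887, -0.0, 0.001]
contact_force: [-3.5, -1.6, 19.2]
opening: 0.004
```

Bottomed: 19 N with the tip at z = 0.085. Now hold, lift, and open to about 62 mm.

Emit:
{"op": "drive_tool", "data": {"commands": [{"dx": 0.0, "dy": 0.0, "dz": 0.0, "wx": 0.0, "wy": 0.0, "wz": 0.0, "claw": 0.0}, {"dx": 0.0, "dy": 0.0, "dz": 0.0, "wx": 0.0, "wy": 0.0, "wz": 0.0, "claw": 0.0}, {"dx": 0.0, "dy": 0.0, "dz": 0.0, "wx": 0.0, "wy": 0.0, "wz": 0.0, "claw": 0.0}, {"dx": 0.0, "dy": 0.0, "dz": -0.015, "wx": 0.0, "wy": 0.0, "wz": 0.0, "claw": 0.0}, {"dx": 0.0, "dy": 0.0, "dz": -0.025, "wx": 0.0, "wy": 0.0, "wz": 0.0, "claw": 0.7}, {"dx": 0.0, "dy": 0.0, "dz": 0.0, "wx": 0.0, "wy": 0.0, "wz": 0.0, "claw": 0.7}, {"dx": 0.0, "dy": 0.0, "dz": 0.0, "wx": 0.0, "wy": 0.0, "wz": 0.0, "claw": 0.7}, {"dx": 0.0, "dy": 0.0, "dz": 0.0, "wx": 0.0, "wy": 0.0, "wz": 0.0, "claw": 0.7}]}}

```text
clock: 4.65
tool_pos: [0.5488, 0.2123, 0.133]
eef_rot: [-0.461, 0.887, -0.0, -0.001]
contact_force: [-0.3, -0.1, -0.4]
opening: 0.345
```

```bash
python3 - <<'E'
from h import *
st,s=wrist('w4.png');tell(st,[.549,.2125,.083])
q=snapshot('scene')
cv2.imwrite('pics/s4.png',np.vstack([cv2.resize(s['color'][60:360,120:520,::-1],(600,300)),cv2.resize(q['color'][145:215,310:430,::-1],(515,300),interpolation=cv2.INTER_CUBIC)[:, :].copy() if 0 else cv2.resize(q['color'][145:215,305:445,::-1],(600,300),interpolation=cv2.INTER_CUBIC)]))
E
```

```text
t 4.65 tcp [0.54878603 0.21229679 0.13298276] jaw 2.529811954099269 z [-1.12044246e-03 -8.26285271e-04 -9.99999031e-01] F [-0.3369085  -0.0559568  -0.43026379] shift [-3.55210376e-04 -8.05772514e-05  4.99823074e-02] op 0.3454092954598147
```

View pics/s4.png

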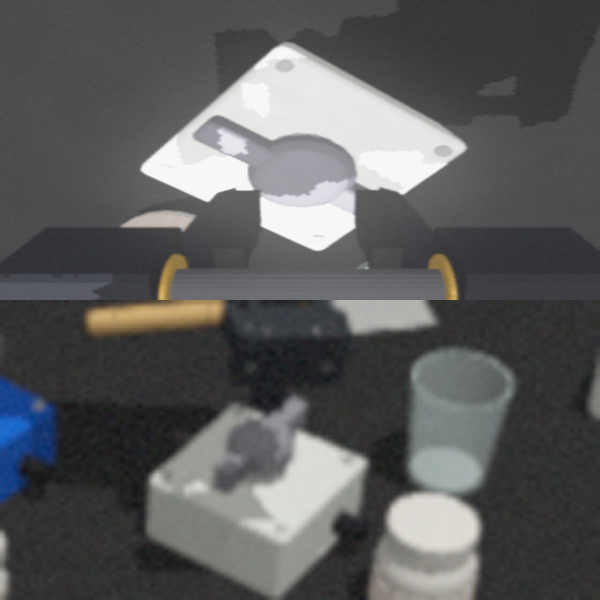

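It is latched low, and the fingers are still opening. Next I wait, then lower them beside the ears.

Emit:
{"op": "drive_tool", "data": {"commands": [{"dx": 0.0, "dy": 0.0, "dz": 0.0, "wx": 0.0, "wy": 0.0, "wz": 0.0, "claw": 0.7}, {"dx": 0.0, "dy": 0.0, "dz": 0.0, "wx": 0.0, "wy": 0.0, "wz": 0.0, "claw": 0.7}, {"dx": 0.0, "dy": 0.0, "dz": 0.0, "wx": 0.0, "wy": 0.0, "wz": 0.0, "claw": 0.7}, {"dx": 0.0, "dy": 0.0, "dz": 0.0, "wx": 0.0, "wy": 0.0, "wz": -0.03, "claw": 0.7}, {"dx": 0.0, "dy": 0.0, "dz": 0.01, "wx": 0.0, "wy": 0.0, "wz": 0.0, "claw": 0.7}, {"dx": 0.0, "dy": 0.0, "dz": 0.015, "wx": 0.0, "wy": 0.0, "wz": 0.0, "claw": 0.7}, {"dx": 0.0, "dy": 0.0, "dz": 0.013, "wx": 0.0, "wy": 0.0, "wz": 0.0, "claw": 0.7}, {"dx": 0.0, "dy": 0.0, "dz": 0.011, "wx": 0.0, "wy": 0.0, "wz": 0.0, "claw": 0.7}, {"dx": 0.0, "dy": 0.0, "dz": 0.0, "wx": 0.0, "wy": 0.0, "wz": 0.0, "claw": 0.7}]}}

```text
clock: 5.65
tool_pos: [0.5479, 0.2122, 0.0825]
eef_rot: [-0.475, 0.88, 0.0, -0.002]
contact_force: [-0.4, 0.0, 0.2]
opening: 0.7
```

Emit:
{"op": "drive_tool", "data": {"commands": [{"dx": 0.0, "dy": 0.0, "dz": 0.0, "wx": 0.0, "wy": 0.0, "wz": 0.08, "claw": 0.7}, {"dx": 0.0, "dy": 0.0, "dz": 0.0, "wx": 0.0, "wy": 0.0, "wz": 0.08, "claw": 0.7}, {"dx": 0.0, "dy": 0.0, "dz": 0.0, "wx": 0.0, "wy": 0.0, "wz": 0.08, "claw": 0.7}, {"dx": 0.0, "dy": 0.0, "dz": 0.0, "wx": 0.0, "wy": 0.0, "wz": 0.08, "claw": 0.7}, {"dx": 0.0, "dy": 0.0, "dz": 0.0, "wx": 0.0, "wy": 0.0, "wz": 0.08, "claw": 0.7}, {"dx": 0.0, "dy": 0.0, "dz": 0.0, "wx": 0.0, "wy": 0.0, "wz": 0.08, "claw": 0.7}, {"dx": 0.0, "dy": 0.0, "dz": 0.0, "wx": 0.0, "wy": 0.0, "wz": 0.08, "claw": 0.7}, {"dx": 0.0, "dy": 0.0, "dz": 0.0, "wx": 0.0, "wy": 0.0, "wz": 0.08, "claw": 0.7}, {"dx": 0.0, "dy": 0.0, "dz": 0.0, "wx": 0.0, "wy": 0.0, "wz": 0.08, "claw": 0.7}, {"dx": 0.0, "dy": 0.0, "dz": 0.0, "wx": 0.0, "wy": 0.0, "wz": 0.08, "claw": 0.7}, {"dx": 0.0, "dy": 0.0, "dz": 0.0, "wx": 0.0, "wy": 0.0, "wz": 0.08, "claw": 0.7}, {"dx": 0.0, "dy": 0.0, "dz": 0.0, "wx": 0.0, "wy": 0.0, "wz": 0.08, "claw": 0.7}]}}

```text
clock: 6.85
tool_pos: [0.5503, 0.2135, 0.0852]
eef_rot: [-0.013, 1.0, 0.001, 0.001]
contact_force: [1.0, -0.4, -0.5]
opening: 0.701
```

```bash
python3 - <<'E'
from h import *
st,s=wrist('w5.png');tell(st,[.549,.2125,.083]);print(st['moment'])
q=snapshot('scene')
cv2.imwrite('pics/s5.png',np.vstack([cv2.resize(s['color'][60:360,120:520,::-1],(600,300)),cv2.resize(q['color'][145:215,305:445,::-1],(600,300),interpolation=cv2.INTER_CUBIC)]))
E
```

```text
t 6.85 tcp [0.55025048 0.21352143 0.08519223] jaw 1.5970223795631353 z [ 0.00233704  0.00141642 -0.99999627] F [ 0.97738385 -0.39442716 -0.50885641] shift [ 0.00128204 -0.00099126  0.00218785] op 0.7013789001333528
[ 0.06265007 -0.31661644  0.01545742]
```

View pics/s5.png

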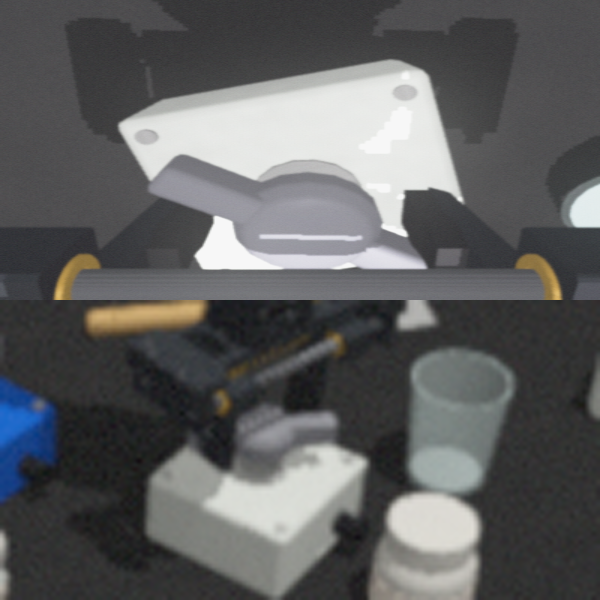

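The stem is showing, so the head has sprung out, still turned by the fingers. Next: turn back to free the ears, lift, and travel to the start button.

Emit:
{"op": "drive_tool", "data": {"commands": [{"dx": 0.0, "dy": 0.0, "dz": 0.0, "wx": 0.0, "wy": 0.0, "wz": -0.13, "claw": 0.7}, {"dx": 0.0, "dy": 0.0, "dz": 0.0, "wx": 0.0, "wy": 0.0, "wz": -0.13, "claw": 0.7}, {"dx": 0.0, "dy": 0.0, "dz": 0.0, "wx": 0.0, "wy": 0.0, "wz": -0.13, "claw": 0.7}, {"dx": 0.0, "dy": 0.0, "dz": 0.0, "wx": 0.0, "wy": 0.0, "wz": -0.13, "claw": 0.7}, {"dx": 0.0, "dy": 0.0, "dz": 0.0, "wx": 0.0, "wy": 0.0, "wz": -0.13, "claw": 0.7}, {"dx": 0.0, "dy": 0.0, "dz": 0.0, "wx": 0.0, "wy": 0.0, "wz": -0.13, "claw": 0.7}, {"dx": 0.0, "dy": 0.0, "dz": 0.0, "wx": 0.0, "wy": 0.0, "wz": -0.13, "claw": 0.7}, {"dx": 0.0, "dy": 0.0, "dz": 0.0, "wx": 0.0, "wy": 0.0, "wz": 0.0, "claw": 0.7}, {"dx": 0.0, "dy": 0.0, "dz": -0.03, "wx": 0.0, "wy": 0.0, "wz": 0.0, "claw": 0.7}, {"dx": 0.0, "dy": 0.0, "dz": -0.05, "wx": 0.0, "wy": 0.0, "wz": 0.0, "claw": 0.7}, {"dx": 0.0, "dy": 0.0, "dz": -0.05, "wx": 0.0, "wy": 0.0, "wz": 0.0, "claw": 0.0}]}}

```text
clock: 8.05
tool_pos: [0.5483, 0.2126, 0.2156]
eef_rot: [-0.452, 0.892, 0.0, -0.001]
contact_force: [1.4, 0.3, -0.3]
opening: 0.63
```

Emit:
{"op": "drive_tool", "data": {"commands": [{"dx": 0.0, "dy": 0.0, "dz": 0.0, "wx": 0.0, "wy": 0.0, "wz": 0.0, "claw": 0.0}, {"dx": 0.039, "dy": -0.0194, "dz": 0.0, "wx": 0.0, "wy": 0.0, "wz": 0.0, "claw": 0.0}, {"dx": 0.039, "dy": -0.0194, "dz": 0.0, "wx": 0.0, "wy": 0.0, "wz": 0.0, "claw": 0.0}, {"dx": 0.039, "dy": -0.0194, "dz": 0.0, "wx": 0.0, "wy": 0.0, "wz": 0.0, "claw": 0.0}, {"dx": 0.039, "dy": -0.0194, "dz": 0.0, "wx": 0.0, "wy": 0.0, "wz": 0.0, "claw": 0.0}, {"dx": 0.039, "dy": -0.0194, "dz": 0.0, "wx": 0.0, "wy": 0.0, "wz": 0.0, "claw": 0.0}, {"dx": 0.039, "dy": -0.0194, "dz": 0.0, "wx": 0.0, "wy": 0.0, "wz": 0.0, "claw": 0.0}, {"dx": 0.039, "dy": -0.0194, "dz": 0.0, "wx": 0.0, "wy": 0.0, "wz": 0.0, "claw": 0.0}, {"dx": 0.039, "dy": -0.0194, "dz": 0.0, "wx": 0.0, "wy": 0.0, "wz": 0.0, "claw": 0.0}, {"dx": 0.039, "dy": -0.0194, "dz": 0.0, "wx": 0.0, "wy": 0.0, "wz": 0.0, "claw": 0.0}, {"dx": 0.039, "dy": -0.0194, "dz": 0.0, "wx": 0.0, "wy": 0.0, "wz": 0.0, "claw": 0.0}, {"dx": 0.0, "dy": 0.0, "dz": 0.0, "wx": 0.0, "wy": 0.0, "wz": 0.0, "claw": 0.0}]}}

```text
clock: 9.25
tool_pos: [0.4724, -0.2241, 0.2132]
eef_rot: [-0.446, 0.895, -0.001, -0.003]
contact_force: [-0.2, 0.1, 1.1]
opening: 0.001
```

```bash
python3 - <<'E'
from h import *
import pickle
st,s=wrist('w6.png');pickle.dump((st,s),open('w6.pkl','wb'));tell(st,[.471,-.2155,.085]);print(proj(s,[.471,-.2155,.072]))
q=snapshot('top')
cv2.imwrite('pics/s6.png',np.vstack([cv2.resize(s['color'][60:360,120:520,::-1],(600,450)),cv2.resize(q['color'][185:225,180:350,::-1],(600,141),interpolation=cv2.INTER_CUBIC)]))
E
```

```text
t 9.25 tcp [ 0.47240408 -0.22412566  0.21324522] jaw 2.4962995551910327 z [-0.00391259 -0.00377459 -0.99998522] F [-0.17676819  0.08488911  1.06164873] shift [-0.00673524  0.00619976  0.12821626] op 0.00143057906910649
(np.float64(332.05496507064913), np.float64(197.20951860934096))
```

View pics/s6.png

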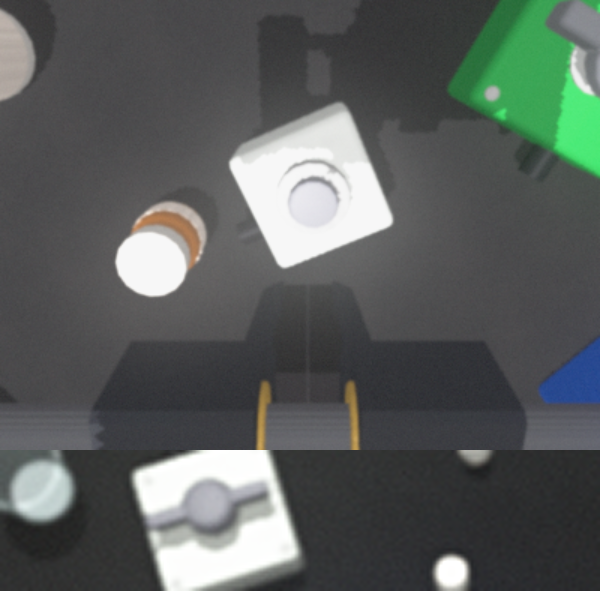

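The stop button is out with its ears back. The start button is at about (329,195) in the wrist image, a correction of about 3 mm. Pressing it now.

Emit:
{"op": "drive_tool", "data": {"commands": [{"dx": -0.005, "dy": 0.0035, "dz": 0.031, "wx": 0.0, "wy": 0.0, "wz": 0.0, "claw": 0.0}, {"dx": 0.0, "dy": 0.0, "dz": 0.031, "wx": 0.0, "wy": 0.0, "wz": 0.0, "claw": 0.0}, {"dx": 0.0, "dy": 0.0, "dz": 0.031, "wx": 0.0, "wy": 0.0, "wz": 0.0, "claw": 0.0}, {"dx": 0.0, "dy": 0.0, "dz": 0.031, "wx": 0.0, "wy": 0.0, "wz": 0.0, "claw": 0.0}, {"dx": 0.0, "dy": 0.0, "dz": 0.0045, "wx": 0.0, "wy": 0.0, "wz": 0.0, "claw": 0.0}, {"dx": 0.0, "dy": 0.0, "dz": 0.0045, "wx": 0.0, "wy": 0.0, "wz": 0.0, "claw": 0.0}, {"dx": 0.0, "dy": 0.0, "dz": 0.0045, "wx": 0.0, "wy": 0.0, "wz": 0.0, "claw": 0.0}, {"dx": 0.0, "dy": 0.0, "dz": 0.0045, "wx": 0.0, "wy": 0.0, "wz": 0.0, "claw": 0.0}, {"dx": 0.0, "dy": 0.0, "dz": 0.0, "wx": 0.0, "wy": 0.0, "wz": 0.0, "claw": 0.0}, {"dx": 0.0, "dy": 0.0, "dz": 0.0, "wx": 0.0, "wy": 0.0, "wz": 0.0, "claw": 0.0}]}}

```text
clock: 10.35
tool_pos: [0.4764, -0.209, 0.0769]
eef_rot: [-0.453, 0.891, -0.001, 0.001]
contact_force: [-7.4, 5.1, 33.8]
opening: 0.008
```

Bottomed: the tip is at z = 0.066, which is 6 mm in. It landed about 9 mm off centre, so I'll press once more centred, then retract.

Emit:
{"op": "drive_tool", "data": {"commands": [{"dx": 0.0, "dy": 0.0, "dz": -0.02, "wx": 0.0, "wy": 0.0, "wz": 0.0, "claw": 0.0}, {"dx": 0.008, "dy": -0.002, "dz": 0.0, "wx": 0.0, "wy": 0.0, "wz": 0.0, "claw": 0.0}, {"dx": 0.0, "dy": 0.0, "dz": 0.0, "wx": 0.0, "wy": 0.0, "wz": 0.0, "claw": 0.0}, {"dx": 0.0, "dy": 0.0, "dz": 0.01, "wx": 0.0, "wy": 0.0, "wz": 0.0, "claw": 0.0}, {"dx": 0.0, "dy": 0.0, "dz": 0.005, "wx": 0.0, "wy": 0.0, "wz": 0.0, "claw": 0.0}, {"dx": 0.0, "dy": 0.0, "dz": 0.003, "wx": 0.0, "wy": 0.0, "wz": 0.0, "claw": 0.0}, {"dx": 0.0, "dy": 0.0, "dz": 0.001, "wx": 0.0, "wy": 0.0, "wz": 0.0, "claw": 0.0}, {"dx": 0.0, "dy": 0.0, "dz": 0.0, "wx": 0.0, "wy": 0.0, "wz": 0.0, "claw": 0.0}, {"dx": 0.0, "dy": 0.0, "dz": 0.0, "wx": 0.0, "wy": 0.0, "wz": 0.0, "claw": 0.0}]}}

```text
clock: 11.25
tool_pos: [0.4729, -0.2185, 0.0768]
eef_rot: [-0.453, 0.892, -0.002, -0.0]
contact_force: [-8.6, 0.4, 43.7]
opening: 0.007
```

Emit:
{"op": "drive_tool", "data": {"commands": [{"dx": 0.0, "dy": 0.0, "dz": -0.02, "wx": 0.0, "wy": 0.0, "wz": 0.0, "claw": 0.0}, {"dx": 0.0, "dy": 0.0, "dz": -0.04, "wx": 0.0, "wy": 0.0, "wz": 0.0, "claw": 0.0}, {"dx": 0.0, "dy": 0.0, "dz": -0.04, "wx": 0.0, "wy": 0.0, "wz": 0.0, "claw": 0.0}, {"dx": 0.0, "dy": 0.0, "dz": -0.04, "wx": 0.0, "wy": 0.0, "wz": 0.0, "claw": 0.0}, {"dx": 0.0, "dy": 0.0, "dz": 0.0, "wx": 0.0, "wy": 0.0, "wz": 0.0, "claw": 0.0}, {"dx": 0.0, "dy": 0.0, "dz": 0.0, "wx": 0.0, "wy": 0.0, "wz": 0.0, "claw": 0.0}, {"dx": 0.0, "dy": 0.0, "dz": 0.0, "wx": 0.0, "wy": 0.0, "wz": 0.0, "claw": 0.0}]}}

```text
clock: 11.95
tool_pos: [0.4714, -0.2178, 0.2119]
eef_rot: [-0.453, 0.892, 0.001, -0.001]
contact_force: [-0.5, -0.1, -0.7]
opening: 0.009
```

```bash
python3 - <<'E'
from h import *
st,s=wrist('w7.png');tell(st,[.4727,-.218,.085])
q=snapshot('scene')
cv2.imwrite('pics/s7.png',np.vstack([cv2.resize(s['color'][60:360,120:520,::-1],(500,300)),cv2.resize(q['color'][140:270,180:420,::-1],(500,271),interpolation=cv2.INTER_CUBIC)]))
E
```

```text
t 11.95 tcp [ 0.4714493  -0.21781539  0.21194611] jaw 2.510184176777354 z [-3.14867822e-03  9.44395877e-04 -9.99994597e-01] F [-0.49595022 -0.10372867 -0.67593817] shift [-0.00072842 -0.00151194  0.12694131] op 0.008873635493999388
```

View pics/s7.png

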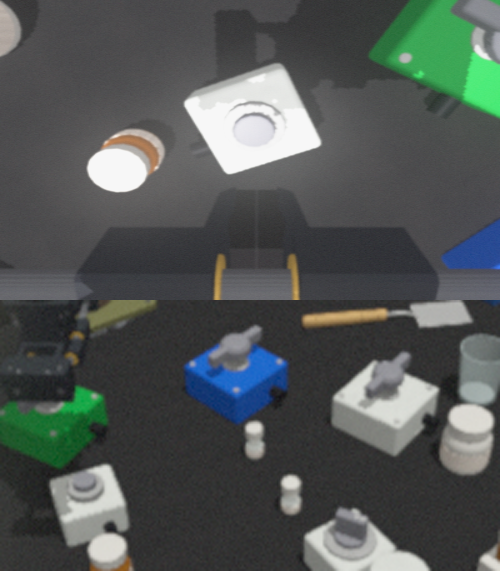

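Both buttons are out, the bystanders are in place and the hand is clear. Handing in.

```bash
python3 -c "
from h import *
print(r.finish_job())"
```

```text
the job is handed in; nothing more can be done
None
```

The stop check is done and handed in at about 12 s of the 51 s allowed. `finish_job` reports no verdict, so what follows rests on forces, poses and pictures.

- **Stop press:** I pressed the mushroom button with closed fingertips until it bottomed, with the tip at z = 0.085 m and 19 N. It stayed latched when I lifted off.
- **Twist and release:** With the fingers opened to about 62 mm beside the ears, I turned the head clockwise. The picture showed it sprung back out. After I backed off and lifted, its ears had returned to their starting direction.
- **Start press:** I pressed the start button fully in, with the tip at z = 0.066 m, about 6 mm in. The first press landed about 9 mm off centre, so I repeated it centred. It bottomed both times.
- **Last picture:** Both buttons were out, the bystanders in view showed no shift, and the hand was clear (about 0 N, TCP at z = 0.21 m).

**Checks that disagreed:**
- The scene camera put both buttons about 2 px (6–8 mm) away from the top view. I used the wrist camera to settle it.
- The second start press reached 44 N at the fingertips. The 40 N limit is worded for the arm and the gripper's body, so I don't think it applies, but I could not confirm that.
- I viewed 11 pictures, one over the budget of 10.

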